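Hang a finished caddy to dry and wind the drying timer

TASK

Hang the hexagonal plywood caddy by its red handle on the yellow hook under the drying stand's wire shelf and let go of it, so that it hangs there still. Then wind the yellow drying timer: turn its brass key clockwise, in as many part turns as it takes, as far as it goes. Leave everything else on the bench where it is.

Things in the scene. Friction and masses are not known exactly. Their poses are not given: they have to be found in the camera images.
- caddy: Loose open hexagonal plywood caddy, 0.3 kg, 120 mm across flats (its y), 139 mm across corners (its x), walls 58 mm high, 6 mm thick. A rigid red handle of 10 mm round bar arches over it in its y-z plane: uprights at y = -57 and +57 mm, level top bar along y from -48 to +48 mm, centre line 155 mm above the underside. Origin: centre of the underside, z up.
- caddy_handle (a point): Middle of the top bar of the caddy's handle, on the bar's centre line, 155 mm above the caddy's underside; axes as the caddy's (the bar runs along y).
- stand: Fixed stand: base plate x -60 to 80, 120 wide, 12 mm high; 18 mm post at the origin (its foot). Hook: 10 mm yellow rod from the post (218 mm up) toward -x, down to its lowest point (centre line 190 mm up) at x = -110, then up to a ball tip, 14 mm, at x = -140, 217 mm up. Wire shelf above: x -102 to 30, 188 wide, underside 295, tins on it up to 355 mm: tilt the tool so the gripper leans back to -x.
- hook_seat (a point): Where the handle bar's centre line lies when hung at the hook's lowest point (stand frame x -110, y 0, z 200 mm). Axes as the stand's: hook rod along x, its open tip 30 mm towards -x and topping out 24 mm above this point; the bar hangs across it, along y. The shelf's underside is 95 mm above this point, its front edge 8 mm further to +x.
- timer: Fixed round yellow clockwork timer, 110 mm diameter, 50 mm high, with a white dial on top. Origin: centre of its underside.
- key_grip (a point): Centre of the timer's winding key: a flat upright brass wing 64 mm long (this frame's x), 10 mm thick (y), 32 mm high, on the timer's vertical axis; this point is 92 mm above the bench, the wing reaches from 76 to 108 mm. Its +x end is red. The frame turns with the key.
- key (a joint): Turn of the key (rad) clockwise seen from above, from 0 (run down) to 2.6 (stop, fully wound). It is lightly sprung, and stays where it is left. When fully wound the red end stands at the green mark on the dial.
- sanding_block: Yellow sanding block 120 x 70 x 35 mm, a loose bystander to be left alone. Origin: centre of its underside.
- glue: Yellow glue bottle with an orange cap, 56 mm diameter, 150 mm high, a loose bystander to be left alone. Origin: centre of its underside.
- hex_frame: Flat hexagonal frame of light wood lying on the bench, about 212 mm across, 18 mm high, a loose bystander to be left alone. Origin: centre of its underside.
- hammer: Hammer 260 mm long, lying, a loose bystander to be left alone. Origin: centre of its underside.
- screwdriver: Red screwdriver 200 mm long, lying, a loose bystander to be left alone. Origin: centre of its underside.
- offcut: Wooden offcut 160 x 45 x 20 mm, a loose bystander to be left alone. Origin: centre of its underside.

How it is judged:
By the outcome, as a careful person would: the job done as asked, in the order asked, and still so for the second after the job is handed in, with the robot touching nothing.
It also fails if it takes over 72 s, if anything falls off the work surface, if the arm or the gripper's body presses on something with over 40 N, if the wrist force passes 120 N, or if a joint passes its speed limit or range.

ROBOT

A 6-joint arm with a two-finger parallel gripper is mounted at the origin on the work surface. World frame = base frame: x ahead of the robot, y to its left, z up, the work surface at z = 0. Lengths are in m, angles in rad, forces in N, time in s.
With the tool pointing down it reaches from about 0.225 to 0.875 m from the base axis. Payload 3.4 kg.
Tool frame: the origin (TCP) lies at the very end of the fingers, on their centre line; the grasp point (between the pads) lies 19 mm behind it (manip.tcp_to_grasp is the distance from the TCP to the grasp point, in m); z points along the fingers, y is the line along which they close (so a half turn about z gives the same grasp; the last joint's range is limited). The gripper opens to 85 mm and grips with 20 to 120 N. Pads are 22 mm wide; open, the fingers measure 114 mm over their backs; the gripper's body (76 mm by 85 mm) begins 54 mm behind the grasp point. The pads swing forward as they close: fully open they stand 13 mm farther back than shut.
Start: joints at [1.052, 0.276, 1.505, -0, 1.361, -0.121], TCP at [0.223, 0.53, 0.211] pointing down, gripper open.
Joint ranges: [-2.89, 2.89], [-0.75, 2.08], [0.22, 2.7], [-1.18, 4.32], [0.11, 2.71], [-2.7, 2.7]. Speed limits (rad/s): [2.57, 2.57, 3.14, 3.14, 3.14, 3.14].

INTERFACE

Orientations are given as a unit quaternion [w, x, y, z].
In Python, from rig import status, get_image, job, manip gives the robot as it stands.
- The arm moves only by the tool apply_moves, never from a script. Its arguments are lists of equal length, an entry for each row: "xyz": the shift along the tool's x, y, z each as a share of 0.3 m, from -1 to 1, a list of three; "rot": the turn, a rotation vector about the tool's x, y, z each as a share of 60 degrees, from -1 to 1, a list of three; "hand": the opening, from -1 (shut) to 1 (fully open). A call has 1 to 8 rows; each row shifts and turns the commanded pose from where the row before left it, along the tool's axes as they then stand; what a row does not reach is not made up. A row lasts 1/8 s, in which the tool goes at most 62.5 mm and 10.7 degrees, less where a joint would pass 70% of its speed; a pose out of reach is approached as far as the arm can. A call with a number of a shift or a turn outside -1 to 1 is refused whole. A call with a gripper value outside its range is refused whole. The fingers move at their own pace and stop on an object; "force" is the grip in N (left out, the last holds). Time passes only in rows, so rows that do not move let the fingers close. It gives the time, the measured TCP pose, the force, the opening and the grip force at its end, in the units of the state.
- status.get_state(): the state, without advancing time (a new reading comes with each control period).
- get_image(name): name is "scene" or "top" or "wrist"; returns a dict with "pixels" (480x640x3 uint8, red, green, blue), "fovy" (degrees; the focal length in pixels is half the picture's height over the tangent of half this angle, whatever the lens; pixels are square), "cx", "cy" (the principal point, pixels), "dist" ([k1, k2, p1, p2, k3] as OpenCV has them; the pictures are not rectified), "origin" and "orientation" of the camera in the world; the wrist camera has in their place "tool_from_camera" (4x4, takes a point from camera to tool coordinates, whose origin is the TCP and whose axes are the flange's). Camera axes: x right, y down, z forward; pixel columns grow to the right and rows downward; lengths in m; the calibration is good to about 2 mm. A picture is of the moment at which its call begins: read the wrist's pose just before it. There is no depth.
- job.sign_off(): hands the job in; it is judged then, once.
The state is a dict: "clock": time; "qpos": joint angles; "qd": joint speeds; "effort": joint torques, N m; "position": TCP position; "ee_rot": TCP orientation; "contact_force": force on the tool from outside, world axes, zero at the start; "moment": the same for the moment, N m; "width": finger opening in m; "gripper_force": force on a finger pad.
Only numpy, scipy, OpenCV 4.12 (cv2) and the standard library are available. Lean on these libraries where they do the work, as an engineer would, in place of code of your own. Each camera call takes 0.05 s, during which the arm holds its last target. There are 200 camera calls.

## Working session

There is one attempt and no reset: what is moved stays moved. The work goes in short steps, Python scripts to look and compute and a tool call to move; the robot and the scene stay as the last step left them, time stands still between calls to the robot, and variables do not carry over. Pictures are saved under pics/ and viewed, at most 10 in all, crops included, and the job is handed in when it is done.

Besides the shell and the picture viewer there is one more tool, called after "Call:" as name(argument=value, ...) on one line, values as JSON. apply_moves: Moves the arm, as the interface text tells. Its arguments: {"type":"object","properties":{"xyz":{"type":"array","items":{"type":"array","items":{"type":"number","minimum":-1,"maximum":1}}},"rot":{"type":"array","items":{"type":"array","items":{"type":"number","minimum":-1,"maximum":1}}},"hand":{"type":"array","items":{"type":"number"}},"force":{"type":"number"}},"required":["xyz","rot","hand"]}

```bash
mkdir -p pics; ls; cat > h.py <<'E'
import numpy as np, cv2
from scipy.spatial.transform import Rotation as R
from rig import status, get_image, job, manip
def Rq(q): return R.from_quat([q[1],q[2],q[3],q[0]])
def grab(name,fn=None):
    s=status.get_state(); im=get_image(name)
    f=240/np.tan(np.radians(im['fovy'])/2)
    K=np.array([[f,0,im['cx']],[0,f,im['cy']],[0,0,1]])
    if 'origin' in im: o=np.array(im['origin']); A=Rq(im['orientation']).as_matrix()
    else:
        T=np.array(im['tool_from_camera']); Rt=Rq(s['ee_rot']).as_matrix()
        o=Rt@T[:3,3]+s['position']; A=Rt@T[:3,:3]
    c=dict(K=K,d=np.array(im['dist'],float),o=o,A=A,px=im['pixels'])
    if fn: cv2.imwrite('pics/'+fn,im['pixels'][:,:,::-1])
    return c
def ray(c,uv):
    p=cv2.undistortPoints(np.array([[uv]],float),c['K'],c['d'])[0,0]
    v=c['A']@[p[0],p[1],1]; return c['o'],v/np.linalg.norm(v)
def atz(c,uv,z):
    o,v=ray(c,uv); return o+v*(z-o[2])/v[2]
def tri(obs):
    M=np.zeros((3,3));b=np.zeros(3)
    for c,uv in obs:
        o,v=ray(c,uv);P=np.eye(3)-np.outer(v,v);M+=P;b+=P@o
    x=np.linalg.solve(M,b)
    res=[np.linalg.norm(np.cross(x-ray(c,uv)[0],ray(c,uv)[1])) for c,uv in obs]
    return x,res
def proj(c,P):
    A=c['A'].T; return cv2.projectPoints(np.atleast_2d(P).astype(float),cv2.Rodrigues(A)[0],-A@c['o'],c['K'],c['d'])[0][:,0]
E
python3 - <<'E'
from h import *
import pickle
for n in ['scene','top','wrist']:
    c=grab(n,n+'1.png'); pickle.dump(c,open(n+'1.pkl','wb')); print(n,c['o'],c['A'][:,2],c['K'][0,0],c['d'])
s=status.get_state();print(s, manip.tcp_to_grasp)
E
```

```text
pics
scene [ 1.39022413 -0.37410044  0.87353325] [-0.70166594  0.34042755 -0.62591851] 522.1990783384916 [-0.0049544  0.         0.         0.         0.       ]
top [0.44113229 0.00948726 1.58888428] [ 0.07915824  0.00721259 -0.99683597] 566.2555003850741 [0.03811211 0.         0.         0.         0.        ]
wrist [0.15322474 0.55906172 0.37231859] [ 0.26783651 -0.1147274  -0.95660923] 340.670196886531 [-0.04044052  0.          0.          0.          0.        ]
{'clock': 0.15, 'qpos': array([ 1.05202561e+00,  2.76477522e-01,  1.50583876e+00,  4.10707839e-05,
        1.36066620e+00, -1.21037922e-01]), 'qd': array([ 3.47535434e-05, -3.71671231e-03, -3.98282748e-03,  3.72048264e-04,
       -2.52757783e-03, -1.19599803e-03]), 'effort': array([ 1.80223698e-03, -4.17142260e+01, -2.46034420e+01, -1.32342325e-04,
        7.60111056e-03,  6.72114106e-05]), 'position': array([0.22252328, 0.52975863, 0.210424  ]), 'ee_rot': array([-2.37595080e-04,  1.97562360e-01,  9.80290075e-01, -6.53341685e-04]), 'contact_force': array([-0.26111314,  1.04895866, -0.24102162]), 'moment': array([ 0.04099939, -0.04403224,  0.03251669]), 'gripper_force': 0.0, 'width': 0.08557084700894164} 0.0187
```

View pics/scene1.png

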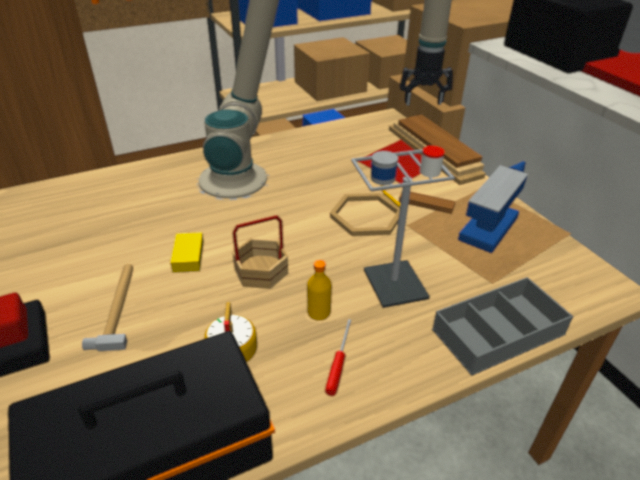

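View pics/top1.png

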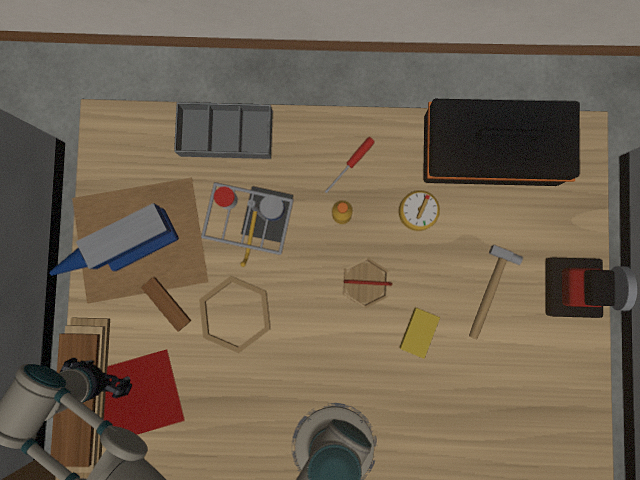

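The scene view shows the caddy at about (260,255), the timer at (232,335) and the stand at (397,230). The top view shows the caddy at (367,283), the timer at (419,210) and the hook at (247,245). I'll enlarge those parts.

```bash
python3 - <<'E'
from h import *
import pickle
S=pickle.load(open('scene1.pkl','rb'));T=pickle.load(open('top1.pkl','rb'))
def crop(c,x,y,w,h): return cv2.resize(c['px'][y:y+h,x:x+w,::-1],(266,300),interpolation=cv2.INTER_CUBIC)
a=np.hstack([crop(S,222,205,80,90),crop(S,345,130,107,120),crop(S,195,290,80,90)])
b=np.hstack([crop(T,330,240,80,90),crop(T,200,170,100,113),crop(T,390,178,60,68)])
cv2.imwrite('pics/c1.png',np.vstack([a,b]))
E
```

```text
(no output)
```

View pics/c1.png

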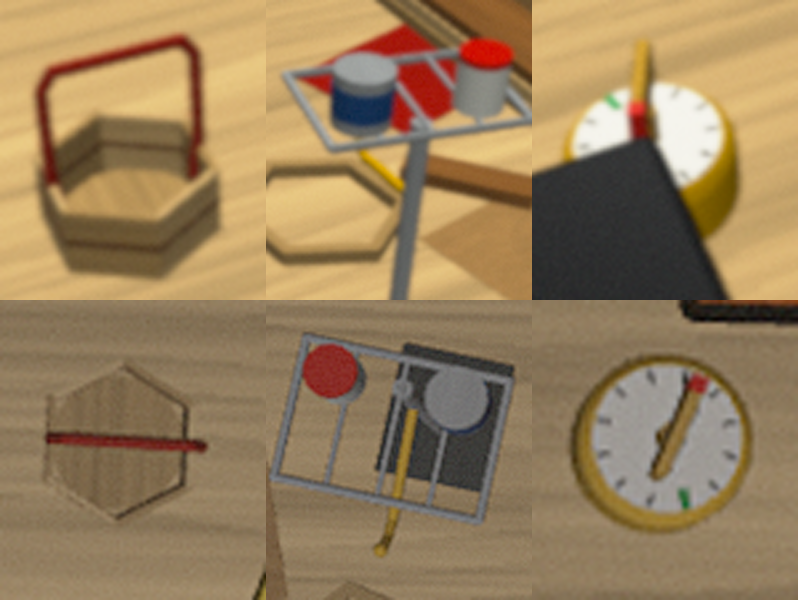

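```bash
cat > fit.py <<'E'
from h import *
import pickle
from scipy.optimize import least_squares
S=pickle.load(open('scene1.pkl','rb'));T=pickle.load(open('top1.pkl','rb'))
def t(x,y,X,Y,w,h): return lambda u,v:(X+(u-x)*w/266,Y+(v-y)*h/300)
s1,s2,s3=t(0,0,222,205,80,90),t(266,0,345,130,107,120),t(532,0,195,290,80,90)
t1,t2,t3=t(0,300,330,240,80,90),t(266,300,200,170,100,113),t(532,300,390,178,60,68)
def fit(obs,x0):
    def pos(p,P): 
        c,s=np.cos(p[2]),np.sin(p[2]); return np.array([p[0]+c*P[0]-s*P[1],p[1]+s*P[0]+c*P[1],P[2]])
    f=lambda p:np.concatenate([proj(c,pos(p,P))[0]-uv for c,P,uv in obs])
    r=least_squares(f,x0,loss='soft_l1'); print(np.round(r.x,4),'yawdeg',np.degrees(r.x[2])); print(np.round(f(r.x).reshape(-1,2),1).tolist()); return r.x
if __name__=='__main__':
    print('bar ends tri',tri([(T,t1(127,442)),(S,s1(120,55))]))
    R_=.0693; hx=[(R_*np.cos(a),R_*np.sin(a),.058) for a in np.radians([0,180])]
    # bar along image-x in top => y of caddy along world +-y; yaw ~0
    fit([(S,(0,-.048,.155),s1(187,42)),(S,(0,.048,.155),s1(54,72)),(T,(0,0,.155),t1(127,442)),
      (T,hx[0],t1(125,363)),(T,hx[1],t1(118,517))],[.43,-.05,0])
    sh=[(.03,.094,.298),(.03,-.094,.298),(-.102,-.094,.298),(-.102,.094,.298)]
    px=[(304,337),(513,378),(480,521),(273,477)]
    fit([(T,P,t2(*q)) for P,q in zip(sh,px)]+[(T,(-.14,0,.217),t2(381,549)),(S,sh[1],s2(285,75)),(S,sh[0],s2(420,45))][:6]+[(S,sh[2],s2(329,148))][:0],[.55,.25,-.2])
    e=[atz(T,t3(699,380),.107),atz(T,t3(657,477),.107)];print('key',e,np.degrees(np.arctan2(*(e[0]-e[1])[[1,0]])))
    print('dial',atz(T,t3(666,440),.05)); g=atz(T,t3(684,498),.05); print('green',g)
    gl=atz(T,(342,208),.15);print('glue',gl)
E
python3 fit.py
```

```text
bar ends tri (array([ 0.4457847 , -0.07323598,  0.15296646]), [np.float64(0.0038466657078984412), np.float64(0.0038466657078984265)])
[ 0.4445 -0.0775 -0.0292] yawdeg -1.6754915717499121
[[-43.7, 8.2], [35.6, -10.4], [0.3, -0.0], [0.0, -2.0], [-0.5, 3.4]]
[ 0.6168  0.2035 -0.1897] yawdeg -10.871676336001261
[[0.4, -1.2], [1.5, 0.8], [1.2, 2.9], [-1.3, 1.9], [0.1, 1.0], [13.8, 30.2], [44.4, 30.5]]
key [array([ 0.67594787, -0.23123225,  0.107     ]), array([ 0.61703825, -0.20723091,  0.107     ])] -22.1672860693345
dial [ 0.64699256 -0.22074933  0.05      ]
green [ 0.61117552 -0.23231995  0.05      ]
glue [ 0.63293273 -0.00595492  0.15      ]
```

```bash
python3 - <<'E'
from fit import *
R_=.0693; hx=[(R_*np.cos(a),R_*np.sin(a),.058) for a in np.radians([0,180])]
c=[(S,(0,.048,.155),s1(187,42)),(S,(0,-.048,.155),s1(54,72)),(T,(0,0,.155),t1(127,442)),(T,hx[0],t1(125,363)),(T,hx[1],t1(118,517))]
a=fit(c,[.43,-.05,0])
sh=[(.03,.094,.298),(.03,-.094,.298),(-.102,-.094,.298),(-.102,.094,.298)]
px=[(304,337),(513,378),(480,521),(273,477)]
o=[(T,P,t2(*q)) for P,q in zip(sh,px)]+[(T,(-.14,0,.217),t2(381,549)),(S,sh[1],s2(329,149)),(S,sh[2],s2(284,76))]
b=fit(o,[.6,.2,-.2])
k=[(S,(0,0,.108),s3(641,42))]
for z in (.05,.108): print(z,atz(S,s3(642,42),z),atz(S,s3(638,105),z))
# hook tip etc
print('tip tri check top z.217',atz(T,t2(381,549),.217))
cc,ss=np.cos(b[2]),np.sin(b[2]); print('seat',b[0]-.11*cc,b[1]-.11*ss)
E
```

```text
[ 0.4492 -0.0752 -0.0375] yawdeg -2.1457529859345725
[[-2.7, -0.5], [-2.1, -0.0], [-0.6, -1.9], [-0.6, -3.7], [-1.5, 1.6]]
[ 0.6206  0.2069 -0.1764] yawdeg -10.10927320012671
[[-1.3, -2.4], [0.0, -1.5], [0.5, 0.8], [-2.2, 0.9], [-0.5, -0.5], [-1.1, 1.4], [-3.3, -0.9]]
0.05 [ 0.56931442 -0.19255603  0.05      ] [ 0.62225893 -0.21237642  0.05      ]
0.108 [ 0.62712965 -0.20534188  0.108     ] [ 0.67634537 -0.22376636  0.108     ]
tip tri check top z.217 [0.48166826 0.23037716 0.217     ]
seat 0.5122884979719837 0.22625247106835172
```

```bash
cat > plan.py <<'E'
from h import *
import sys
def tilt(th,psi):  # degrees; tool x = horizontal left of azimuth psi
    t,p=np.radians([th,psi]); z=np.array([np.sin(t)*np.cos(p),np.sin(t)*np.sin(p),-np.cos(t)])
    x=np.array([-np.sin(p),np.cos(p),0]); return np.column_stack([x,np.cross(z,x),z])
def plan(P,Rt,dmax=.05,amax=9.,nmin=1):
    s=status.get_state(); p=np.array(s['position']);r=Rq(s['ee_rot']).as_matrix()
    w=R.from_matrix(r.T@Rt).as_rotvec(); n=max(nmin,int(np.ceil(max(np.linalg.norm(P-p)/dmax,np.degrees(np.linalg.norm(w))/amax))))
    dr=np.round(w/n/np.radians(60),4); X=[]
    p0=p.copy()
    for i in range(n):
        q=p0+(P-p0)*(i+1)/n; d=np.round(r.T@(q-p)/.3,3); X.append(d.tolist()); p=p+r@d*.3; r=r@R.from_rotvec(dr*np.radians(60)).as_matrix()
    print(n,'rows; rot',dr.tolist()); print(X); print('end',np.round(p,4))
E
python3 - <<'E'
from plan import *
print([a for a in dir(manip) if a[0]!='_'])
plan(np.array([.34,-.07,.27]),tilt(50,-2))
E
```

```text
['MotionError', 'tcp_to_grasp']
13 rows; rot [-0.056, -0.0385, 0.0828]
[[-0.087, -0.13, -0.015], [-0.099, -0.121, -0.019], [-0.11, -0.111, -0.021], [-0.12, -0.1, -0.023], [-0.129, -0.087, -0.023], [-0.137, -0.074, -0.023], [-0.143, -0.062, -0.021], [-0.149, -0.047, -0.018], [-0.153, -0.033, -0.015], [-0.156, -0.019, -0.01], [-0.158, -0.005, -0.004], [-0.157, 0.009, 0.002], [-0.156, 0.022, 0.01]]
end [ 0.3401 -0.0701  0.2699]
```

Call:
apply_moves(xyz=[[-0.087,-0.13,-0.015],[-0.099,-0.121,-0.019],[-0.11,-0.111,-0.021],[-0.12,-0.1,-0.023],[-0.129,-0.087,-0.023],[-0.137,-0.074,-0.023],[-0.143,-0.062,-0.021],[-0.149,-0.047,-0.018]], rot=[[-0.056,-0.0385,0.0828],[-0.056,-0.0385,0.0828],[-0.056,-0.0385,0.0828],[-0.056,-0.0385,0.0828],[-0.056,-0.0385,0.0828],[-0.056,-0.0385,0.0828],[-0.056,-0.0385,0.0828],[-0.056,-0.0385,0.0828]], hand=[1,1,1,1,1,1,1,1])

```text
clock: 1.15
position: [0.2943, 0.1601, 0.2473]
ee_rot: [0.199, 0.506, 0.817, 0.192]
contact_force: [1.2, -1.3, 0.4]
width: 0.0855
gripper_force: 0.0
```

Call:
apply_moves(xyz=[[-0.153,-0.033,-0.015],[-0.156,-0.019,-0.01],[-0.158,-0.005,-0.004],[-0.157,0.009,0.002],[-0.156,0.022,0.01],[0,0,0],[0,0,0]], rot=[[-0.056,-0.0385,0.0828],[-0.056,-0.0385,0.0828],[-0.056,-0.0385,0.0828],[-0.056,-0.0385,0.0828],[-0.056,-0.0385,0.0828],[0,0,0],[0,0,0]], hand=[1,1,1,1,1,1,1])

```text
clock: 2.02
position: [0.3003, 0.0488, 0.2369]
ee_rot: [0.207, 0.601, 0.741, 0.217]
contact_force: [0.9, 0.1, 0.6]
width: 0.0854
gripper_force: 0.0
```

```bash
python3 - <<'E'
from plan import *
import pickle
c=grab('wrist','w2.png'); pickle.dump(c,open('w2.pkl','wb'))
s=status.get_state(); print(s['position'],s['qpos'],np.round(Rq(s['ee_rot']).as_matrix()-tilt(50,-2),3))
print(proj(c,[[.4492,-.0752,.155],[.4492-.0018,-.0752-.048,.155],[.4492+.0018,-.0752+.048,.155]]))
plan(np.array([.371,-.104,.22]),tilt(50,-2))
E
```

```text
[0.30024573 0.04980514 0.2369278 ] [-0.70589165 -0.61862699  2.27741513  0.49626885  1.10036737 -1.06066357] [[-0.232  0.158 -0.199]
 [-0.02   0.21   0.102]
 [-0.047 -0.197 -0.178]]
[[369.55959119 352.08814269]
 [358.62147948 391.15491763]
 [381.08805905 310.53373326]]
4 rows; rot [-0.0619, -0.0294, 0.0487]
[[-0.136, 0.015, 0.035], [-0.135, 0.02, 0.041], [-0.132, 0.023, 0.046], [-0.129, 0.027, 0.052]]
end [ 0.371 -0.104  0.22 ]
```

View pics/w2.png

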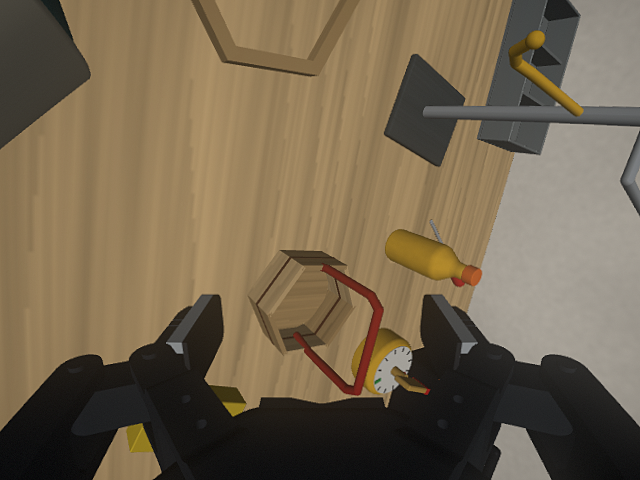

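The wrist view shows the handle bar running from (357,390) to (380,308). That is within about 1–2 px of my fit, so the caddy pose is good. The ball of the hook is at (536,39). The arm was folded close to the base and moved slower than planned, so I'll stay farther out.

```bash
python3 - <<'E'
from plan import *
import pickle
W=pickle.load(open('w2.pkl','rb'));T=pickle.load(open('top1.pkl','rb'));S=pickle.load(open('scene1.pkl','rb'))
print('tip',tri([(W,(536,39)),(T,(243.2,263.8))]))
print('barmid',tri([(W,(369,350)),(T,(368.2,282.6))]))
b=[.6206,.2069,-.1764]; cc,ss=np.cos(b[2]),np.sin(b[2])
f=lambda x,y,z:[b[0]+cc*x-ss*y,b[1]+ss*x+cc*y,z]
print('proj tip, post foot, hook at post',proj(W,[f(-.14,0,.217),f(0,0,.012),f(0,0,.218)]))
plan(np.array([.41,-.106,.24]),tilt(48,-2),dmax=.03,amax=6)
E
```

```text
tip (array([0.48104899, 0.23198483, 0.21789008]), [np.float64(0.0017477548860877165), np.float64(0.0017477548860877715)])
barmid (array([ 0.44593574, -0.07450185,  0.15520127]), [np.float64(0.0026730288812341126), np.float64(0.002673028881234109)])
proj tip, post foot, hook at post [[534.9566807   43.11237073]
 [426.84685539 112.74599714]
 [582.29682904 116.11629521]]
7 rows; rot [-0.0306, -0.0163, 0.0281]
[[-0.083, 0.029, 0.023], [-0.082, 0.03, 0.025], [-0.08, 0.032, 0.028], [-0.079, 0.033, 0.03], [-0.077, 0.035, 0.032], [-0.076, 0.036, 0.035], [-0.074, 0.037, 0.037]]
end [ 0.41   -0.1059  0.2401]
```

Call:
apply_moves(xyz=[[-0.083,0.029,0.023],[-0.082,0.03,0.025],[-0.08,0.032,0.028],[-0.079,0.033,0.03],[-0.077,0.035,0.032],[-0.076,0.036,0.035],[-0.074,0.037,0.037],[0,0,0]], rot=[[-0.0306,-0.0163,0.0281],[-0.0306,-0.0163,0.0281],[-0.0306,-0.0163,0.0281],[-0.0306,-0.0163,0.0281],[-0.0306,-0.0163,0.0281],[-0.0306,-0.0163,0.0281],[-0.0306,-0.0163,0.0281],[0,0,0]], hand=[1,1,1,1,1,1,1,1])

```text
clock: 3.08
position: [0.4109, -0.1048, 0.2398]
ee_rot: [0.291, 0.656, 0.636, 0.283]
contact_force: [-0.1, 0.9, -0.0]
width: 0.0853
gripper_force: 0.0
```

```bash
cat > go.py <<'E'
from plan import *
def rep(th,psi):
    s=status.get_state(); print('pos',np.round(s['position'],4),'q',np.round(s['qpos'],3),'err deg',np.round(np.degrees(R.from_matrix(Rq(s['ee_rot']).as_matrix().T@tilt(th,psi)).as_rotvec()),2),'F',np.round(s['contact_force'],1),'w',s['width'],s['gripper_force'],s['clock'])
def tcp(bar,th,psi): return np.array(bar)+.0187*tilt(th,psi)[:,2]
E
python3 - <<'E'
from go import *
rep(48,-2)
W=grab('wrist','w3.png')
import pickle; pickle.dump(W,open('w3.pkl','wb'))
b=[.449,-.0755,.155];f=lambda y:[b[0]+.0375*y,b[1]+y,b[2]]
print(proj(W,[f(-.048),f(0),f(.048)]))
h=cv2.cvtColor(W['px'],cv2.COLOR_RGB2HSV); m=((h[...,0]<6)|(h[...,0]>174))&(h[...,1]>150)&(h[...,2]>50)
v,u=np.nonzero(m);print(len(u))
for q in (f(-.035),f(0),f(.04)):
    x,y=proj(W,[q])[0]; yy=int(round(y)); xx=int(round(x))
    if 0<=yy<480: print((x,y),'row reds',np.nonzero(m[yy,max(0,xx-60):xx+60])[0]+max(0,xx-60))
plan(tcp(f(-.032),48,-2),tilt(48,-2),dmax=.025)
E
```

```text
pos [ 0.4109 -0.1048  0.2398] q [-1.11  -0.348  2.351  0.956  0.93  -1.598] err deg [-0.07 -0.26  0.07] F [-0.1  0.9 -0. ] w 0.08530926070958837 0.0 3.075
[[273.51785245 256.49974226]
 [271.15501639 194.90520115]
 [268.68709394 126.57559158]]
3991
(np.float64(272.88986667022624), np.float64(240.4549164547224)) row reds [263 264 265 266 267 268 269 270 271 272 273 274 275]
(np.float64(271.1550163851443), np.float64(194.90520115257453)) row reds [261 262 263 264 265 266 267 268 269 270 271 272 273]
(np.float64(269.10415992322737), np.float64(138.44961545613768)) row reds [258 259 260 261 262 263 264 265 266 267 268 269 270 271]
5 rows; rot [-0.0003, -0.0008, 0.0003]
[[-0.002, -0.025, 0.069], [-0.001, -0.025, 0.069], [-0.001, -0.026, 0.069], [-0.002, -0.025, 0.068], [-0.001, -0.025, 0.069]]
end [ 0.4616 -0.108   0.1426]
```

View pics/w3.png

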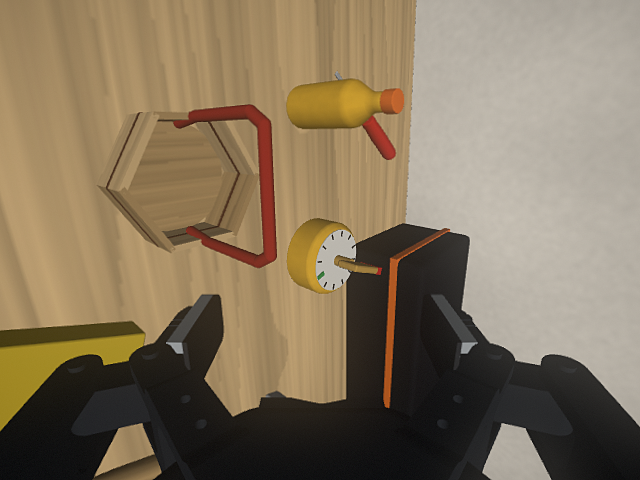

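The bar is seen about 4 px (3 mm) lower-left of the prediction, with its corner at (272,257), so its x is about 0.4455. I'll correct for that, move in and grip.

Call:
apply_moves(xyz=[[-0.002,-0.027,0.067],[-0.001,-0.027,0.067],[-0.001,-0.027,0.067],[-0.002,-0.027,0.067],[-0.001,-0.026,0.067],[0,0,0],[0,0,0]], rot=[[0,-0.001,0],[0,-0.001,0],[0,-0.001,0],[0,-0.001,0],[0,0,0],[0,0,0],[0,0,0]], hand=[1,1,1,1,1,1,1])

```text
clock: 4.0
position: [0.4577, -0.1109, 0.1441]
ee_rot: [0.295, 0.658, 0.633, 0.281]
contact_force: [0.5, -0.7, 0.6]
width: 0.0853
gripper_force: 0.0
```

```bash
python3 - <<'E'
from go import *
rep(48,-2)
W=grab('wrist','w4.png')
b=[.4453,-.0755,.155];f=lambda y:[b[0]+.0375*y,b[1]+y,b[2]]
print(proj(W,[f(-.048),f(0),f(.048)]))
h=cv2.cvtColor(W['px'],cv2.COLOR_RGB2HSV); m=((h[...,0]<6)|(h[...,0]>174))&(h[...,1]>150)&(h[...,2]>50)
for y in (-.03,0,.03):
    p=proj(W,[f(y)])[0]; print(p,np.nonzero(m[int(p[1])])[0][[0,-1]])
print(tcp(f(-.032),48,-2))
E
```

```text
pos [ 0.4577 -0.1109  0.1441] q [-0.88  -0.054  2.511  1.505  0.587 -2.135] err deg [ 0.08  0.33 -0.02] F [ 0.5 -0.7  0.6] w 0.08528146923049228 0.0 4.0
[[321.58243428 321.14302203]
 [321.81766497 225.6424804 ]
 [322.09813817 110.73568712]]
[321.66573908 287.41189841] [218 408]
[321.81766497 225.6424804 ] [311 332]
[321.98731662 156.27702151] [310 431]
[ 0.45798834 -0.10798499  0.14248726]
```

```bash
cat > kin.py <<'E'
import numpy as np
from scipy.optimize import least_squares
from scipy.spatial.transform import Rotation as R
Q=np.array([[1.052,.2765,1.5058,0,1.3607,-.121],[-.70589,-.61863,2.27742,.49627,1.10037,-1.06066],[-1.11,-.348,2.351,.956,.93,-1.598],[-.88,-.054,2.511,1.505,.587,-2.135]])
P=np.array([[.2225,.5298,.2104],[.30025,.0498,.23693],[.4109,-.1048,.2398],[.4577,-.1109,.1441]])
E=[[-.000238,.19756,.98029,-.00065],[.207,.601,.741,.217],[.291,.656,.636,.283],[.295,.658,.633,.281]]
z=lambda a:R.from_euler('z',a); y=lambda a:R.from_euler('y',a)
def rots(q,s4=1,s6=1):
    r1=z(q[0]);r2=r1*y(q[1]);r3=r2*y(q[2]);r4=r3*z(s4*q[3]);r5=r4*y(q[4]);r6=r5*z(s6*q[5]); return r1,r2,r3,r4,r5,r6
if __name__=='__main__':
  for s4 in (1,-1):
    for s6 in (1,-1):
      o=[(rots(q,s4,s6)[5].inv()*R.from_quat([e[1],e[2],e[3],e[0]])) for q,e in zip(Q,E)]
      print(s4,s6,[np.round(np.degrees((o[0].inv()*x).magnitude()),2) for x in o],o[0].as_rotvec())
  def f(p,i):
    r1,r2,r3,r4,r5,r6=rots(Q[i]); return np.array([0,0,p[0]])+r2.apply([0,0,p[1]])+r3.apply([p[2],0,p[3]])+r5.apply([0,0,p[4]])-P[i]
  s=least_squares(lambda p:np.concatenate([f(p,i) for i in range(4)]),[.15,.4,0,.4,.25]);print(s.x,s.fun)
E
python3 kin.py
```

```text
1 1 [np.float64(0.0), np.float64(0.28), np.float64(0.09), np.float64(0.07)] [-5.37695052e-05  8.80156810e-06  1.57073676e+00]
1 -1 [np.float64(0.0), np.float64(107.43), np.float64(169.34), np.float64(129.28)] [-5.07514636e-05  1.47726481e-05  1.32873676e+00]
-1 1 [np.float64(0.0), np.float64(56.95), np.float64(109.49), np.float64(172.53)] [-5.37695052e-05  8.80156810e-06  1.57073676e+00]
-1 -1 [np.float64(0.0), np.float64(91.97), np.float64(114.64), np.float64(87.44)] [-5.07514636e-05  1.47726481e-05  1.32873676e+00]
[0.21465283 0.68240511 0.11054369 0.42349598 0.48834455] [ 0.06332676 -0.02919675 -0.02459108 -0.01110792 -0.02391818 -0.01442974
 -0.00171503 -0.00027051  0.01126123 -0.00204063 -0.01670293  0.02775959]
```

```bash
cat >> kin.py <<'E'
def fk(p,q):
    r1,r2,r3,r4,r5,r6=rots(q)
    return r1.apply([p[5],p[8],0])+np.array([0,0,p[0]])+r2.apply([0,0,p[1]])+r3.apply([p[2],0,p[3]])+r5.apply([p[6],p[7],p[4]]), r6*z(np.pi/2)
def calib(mask,x0=(.2,.4,0,.4,.25,0,0,.07,0)):
    x0=np.array(x0); m=np.array(mask,bool)
    def full(v): p=np.zeros(9); p[m]=v; return p
    s=least_squares(lambda v:np.concatenate([fk(full(v),q)[0]-x for q,x in zip(Q,P)]),x0[m])
    return full(s.x),np.abs(s.fun).max()
if __name__=='__main__':
    for mk in ([1,1,0,1,1,0,0,1,0],[1,1,1,1,1,0,0,1,0],[1,1,0,1,1,0,0,1,1],[1,1,0,1,1,1,0,1,0],[1,1,1,1,1,1,0,1,0],[1,1,0,1,1,0,1,1,0],[1,1,0,1,1,1,1,1,0],[1]*9):
        print(mk,*calib(mk))
E
python3 kin.py | tail -16
```

```text
0.         0.02546671 0.        ] 0.07619253100079723
[1, 1, 1, 1, 1, 0, 0, 1, 0] [0.19581556 0.67311461 0.13392711 0.43286805 0.44769523 0.
 0.         0.04201768 0.        ] 0.036546520477390626
[1, 1, 0, 1, 1, 0, 0, 1, 1] [ 0.08773882  0.61152413  0.          0.40160037  0.36875257  0.
  0.         -0.0151141   0.08550821] 0.014921745108002704
[1, 1, 0, 1, 1, 1, 0, 1, 0] [ 0.12691687  0.66452013  0.          0.4992226   0.46390391 -0.11953981
  0.          0.03499744  0.        ] 0.04682801735145489
[1, 1, 1, 1, 1, 1, 0, 1, 0] [ 0.20845603  0.68156637  0.11193908  0.51367156  0.46258161 -0.09043145
  0.          0.04651032  0.        ] 0.026126722607582836
[1, 1, 0, 1, 1, 0, 1, 1, 0] [0.0643022  0.60043617 0.         0.51375368 0.31732984 0.
 0.12379094 0.0538633  0.        ] 0.05148939574529579
[1, 1, 0, 1, 1, 1, 1, 1, 0] [ 0.10283436  0.63174294  0.          0.546686    0.38320183 -0.0874777
  0.0738869   0.04939021  0.        ] 0.03995943411022834
[1, 1, 1, 1, 1, 1, 1, 1, 1] [ 1.37420954e-01  6.29851784e-01  6.11422861e-02  4.22794903e-01
  3.84432402e-01 -5.52618889e-04  9.75005351e-04  6.35824052e-04
  6.88070017e-02] 7.872927211666214e-05
```

```bash
cat > ik.py <<'E'
from kin import *
p=calib([1]*9)[0]
lo=np.array([-2.89,-.75,.22,-1.18,.11,-2.7]);hi=np.array([2.89,2.08,2.7,4.32,2.71,2.7])
def tilt(th,psi):
    t,a=np.radians([th,psi]); zz=np.array([np.sin(t)*np.cos(a),np.sin(t)*np.sin(a),-np.cos(t)])
    x=np.array([-np.sin(a),np.cos(a),0]); return R.from_matrix(np.column_stack([x,np.cross(zz,x),zz]))
def ik(P,Rt,q0):
    def f(q):
        a,b=fk(p,q); return np.concatenate([(a-P)*5,(b.inv()*Rt).as_rotvec()])
    s=least_squares(f,np.clip(q0,lo+.001,hi-.001),bounds=(lo,hi)); return s.x,np.linalg.norm(s.fun)
def all_ik(P,Rt,n=40):
    rng=np.random.default_rng(0); out=[]
    for i in range(n):
        q,e=ik(P,Rt,rng.uniform(lo,hi))
        if e<1e-3 and not any(np.abs(q-o).max()<.05 for o in out): out.append(q)
    return out
if __name__=='__main__':
    flip=z(np.pi)
    a=-10.1; c,s=np.cos(np.radians(a)),np.sin(np.radians(a))
    for th in (30,40,48,55):
      for psi in (a,a+20,a+40):
        for fl in (0,1):
          Rt=tilt(th,psi)*(flip if fl else z(0)); zz=Rt.apply([0,0,1])
          for nm,bar in (('seat',[.5123-s*-.032,.2263+c*-.032,.2]),('off',[.5123-s*-.032-.06*c,.2263+c*-.032-.06*s,.245])):
            for q in all_ik(np.array(bar)+.0187*zz,Rt,12): print(th,round(psi),fl,nm,np.round(q,2))
E
python3 ik.py
```

```text
30 -10 0 seat [ 0.43  0.07  1.98 -0.46  0.7   0.9 ]
30 -10 0 off [ 0.53 -0.04  1.96 -0.45  0.85  0.94]
30 -10 1 seat [ 0.43  0.07  1.98 -0.46  0.7  -2.24]
30 -10 1 off [ 0.53 -0.04  1.96 -0.45  0.85 -2.2 ]
30 10 0 seat [ 0.27  0.02  2.03 -0.09  0.57  0.16]
30 10 0 off [ 0.36 -0.1   2.02 -0.14  0.71  0.27]
30 30 0 seat [ 0.1   0.02  2.03  0.36  0.63 -0.66]
30 30 0 off [ 0.15 -0.12  2.03  0.27  0.75 -0.53]
30 30 1 seat [0.1  0.02 2.03 0.36 0.63 2.48]
30 30 1 off [ 0.15 -0.12  2.03  0.27  0.75  2.62]
40 -10 0 seat [ 0.52  0.06  2.1  -0.85  0.58  1.33]
40 -10 0 off [ 0.64 -0.05  2.07 -0.76  0.75  1.29]
40 -10 1 off [ 0.64 -0.05  2.07 -0.76  0.75 -1.85]
40 10 0 seat [ 0.29 -0.01  2.17 -0.26  0.29  0.34]
40 10 0 off [ 0.39 -0.15  2.16 -0.32  0.47  0.46]
40 10 1 off [ 0.39 -0.15  2.16 -0.32  0.47 -2.68]
40 30 0 seat [ 0.03 -0.02  2.18  0.76  0.46 -1.1 ]
40 30 0 off [ 0.07 -0.17  2.17  0.55  0.56 -0.83]
40 30 1 seat [ 0.03 -0.02  2.18  0.76  0.46  2.04]
40 30 1 off [ 0.07 -0.17  2.17  0.55  0.56  2.31]
48 -10 0 off [ 0.73 -0.03  2.17 -1.07  0.73  1.64]
48 -10 1 off [ 0.73 -0.03  2.17 -1.07  0.73 -1.5 ]
48 10 0 off [ 0.43 -0.16  2.27 -0.74  0.29  0.9 ]
48 30 0 seat [-0.04 -0.02  2.3   1.34  0.42 -1.71]
48 30 0 off [-0.   -0.19  2.29  0.97  0.47 -1.29]
48 30 1 seat [-0.04 -0.02  2.3   1.34  0.42  1.43]
48 30 1 off [-0.   -0.19  2.29  0.97  0.47  1.86]
55 10 1 seat [ 0.33  0.02  2.4   3.64  0.26 -0.4 ]
55 30 0 seat [-0.1   0.01  2.41  1.82  0.51 -2.25]
55 30 0 off [-0.07 -0.19  2.4   1.45  0.48 -1.81]
55 30 1 seat [-0.1   0.01  2.41  1.82  0.51  0.89]
55 30 1 off [-0.07 -0.19  2.4   1.45  0.48  1.33]
```

```bash
cat > sim.py <<'E'
from ik import *
a=-10.1; c,s=np.cos(np.radians(a)),np.sin(np.radians(a))
seat=np.array([.5123,.2263,.2]); off=lambda dx,dz:seat+[ .032*s+dx*c, -.032*c+dx*s, dz]
cad=np.array([.4441,-.1075,.155])
def run(wps,q,n=20,ret=False):
    mx=0
    for (b0,t0,p0),(b1,t1,p1) in zip(wps,wps[1:]):
        for k in np.linspace(0,1,n+1)[1:]:
            Rt=tilt(t0+k*(t1-t0),p0+k*(p1-p0)); P=b0+k*(b1-b0)+.0187*Rt.apply([0,0,1])
            q2,e=ik(P,Rt,q); mx=max(mx,np.abs(q2-q).max()); q=q2
            if e>1e-3: print('   unreach',round(k,2),e)
        print(np.round(b1,3),t1,p1,np.round(q,2),'maxstep',round(mx,2)); mx=0
    return q
if __name__=='__main__':
    q=Q[3]
    up=np.array([0,0,.1])
    for th in (30,35,40):
        print('th',th); run([(cad,48,-2),(cad,th,-2),(cad+up,th,-2),(off(-.06,.045),th,-10),(off(-.03,.038),th,-10),(off(0,0),th,-10)],Q[3])
    for th in (30,35,40): print(th,[np.round(x,2) for x in all_ik(cad+.0187*tilt(th,-2).apply([0,0,1]),tilt(th,-2),20)])
E
python3 sim.py
```

```text
th 30
[ 0.444 -0.108  0.155] 30 -2 [-0.62 -0.06  2.25  0.54  0.57 -0.98] maxstep 0.06
[ 0.444 -0.108  0.255] 30 -2 [-0.62 -0.18  2.05  0.38  0.85 -0.77] maxstep 0.02
[0.448 0.205 0.245] 30 -10 [ 0.53 -0.04  1.96 -0.45  0.85  0.94] maxstep 0.1
[0.477 0.2   0.238] 30 -10 [ 0.48  0.    1.94 -0.43  0.81  0.89] maxstep 0.0
[0.507 0.195 0.2  ] 30 -10 [ 0.43  0.07  1.98 -0.46  0.7   0.9 ] maxstep 0.01
th 35
[ 0.444 -0.108  0.155] 35 -2 [-0.68 -0.07  2.32  0.77  0.52 -1.25] maxstep 0.05
[ 0.444 -0.108  0.255] 35 -2 [-0.68 -0.21  2.12  0.51  0.79 -0.93] maxstep 0.03
[0.448 0.205 0.245] 35 -10 [ 0.58 -0.05  2.02 -0.59  0.79  1.1 ] maxstep 0.13
[0.477 0.2   0.238] 35 -10 [ 0.53 -0.01  2.   -0.58  0.74  1.05] maxstep 0.0
[0.507 0.195 0.2  ] 35 -10 [ 0.47  0.06  2.04 -0.63  0.63  1.09] maxstep 0.01
th 40
[ 0.444 -0.108  0.155] 40 -2 [-0.75 -0.08  2.39  1.06  0.5  -1.59] maxstep 0.03
[ 0.444 -0.108  0.255] 40 -2 [-0.75 -0.24  2.19  0.67  0.74 -1.12] maxstep 0.04
[0.448 0.205 0.245] 40 -10 [ 0.64 -0.05  2.08 -0.76  0.75  1.29] maxstep 0.18
[0.477 0.2   0.238] 40 -10 [ 0.57 -0.01  2.06 -0.76  0.69  1.25] maxstep 0.0
[0.507 0.195 0.2  ] 40 -10 [ 0.52  0.06  2.1  -0.85  0.58  1.32] maxstep 0.01
30 [array([-0.62, -0.06,  2.25,  0.54,  0.57, -0.98])]
35 [array([-0.68, -0.07,  2.32,  0.77,  0.52, -1.25])]
40 [array([-0.75, -0.08,  2.39,  1.06,  0.5 , -1.59])]
```

```bash
python3 - <<'E'
from go import *
plan(tcp([.4442,-.1085,.155],40,-2),tilt(40,-2),amax=3)
E
```

```text
3 rows; rot [0.0451, 0.0022, -0.0003]
[[0.003, -0.004, 0.001], [0.003, -0.004, 0.002], [0.002, -0.004, 0.002]]
end [ 0.4563 -0.109   0.1407]
```

Call:
apply_moves(xyz=[[0.003,-0.004,0.001],[0.003,-0.004,0.002],[0.002,-0.004,0.002],[0,0,0],[0,0,0],[0,0,0],[0,0,0],[0,0,0]], rot=[[0.0451,0.0022,0],[0.0451,0.0022,0],[0.0451,0.0022,0],[0,0,0],[0,0,0],[0,0,0],[0,0,0],[0,0,0]], hand=[1,1,1,0.3,-1,-1,-1,-1], force=60)

```text
clock: 5.05
position: [0.4572, -0.1105, 0.141]
ee_rot: [0.246, 0.677, 0.651, 0.238]
contact_force: [1.8, 1.6, 6.5]
width: 0.0042
gripper_force: 53.6
```

```bash
python3 - <<'E'
from go import *
rep(40,-2); s=status.get_state()
plan(np.array(s['position'])+[0,0,.1],tilt(40,-2),dmax=.02)
E
```

```text
pos [ 0.4572 -0.1105  0.141 ] q [-0.753 -0.075  2.388  1.063  0.505 -1.589] err deg [ 0.07  0.05 -0.26] F [1.8 1.6 6.5] w 0.004204621139285377 53.57726454734802 5.05
5 rows; rot [0.0002, 0.0002, -0.0009]
[[0.0, 0.043, -0.051], [0.0, 0.043, -0.051], [0.0, 0.043, -0.051], [0.0, 0.043, -0.051], [0.0, 0.042, -0.051]]
end [ 0.4571 -0.1107  0.2409]
```

The width reads 4 mm on a 10 mm bar, which is suspicious, so I'll look.

```bash
python3 - <<'E'
from go import *
import pickle
W=grab('wrist','w5.png');pickle.dump(W,open('w5.pkl','wb'))
W2=grab('scene')
a=cv2.resize(W['px'][:,:,::-1],(500,375)); b=cv2.resize(W2['px'][190:300,200:300,::-1],(300,375),interpolation=cv2.INTER_CUBIC)
cv2.imwrite('pics/c5.png',np.hstack([a,b]))
E
```

```text
(no output)
```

View pics/c5.png

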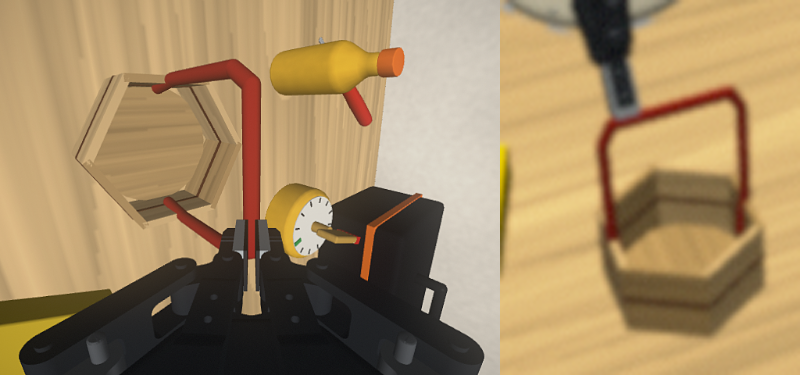

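```bash
python3 - <<'E'
from go import *
import pickle
S=pickle.load(open('scene1.pkl','rb')); W=pickle.load(open('w5.pkl','rb'))
s=status.get_state(); z=Rq(s['ee_rot']).as_matrix()[:,2]; t=np.array(s['position'])
for d in (0,.0187,.03): print(d,'scene crop',(proj(S,[t-d*z])[0]-[200,190])*[3,375/110]+[500,0],'wrist',proj(W,[t-d*z])[0]*500/640)
b=[.4453,-.0755,.155]
for y in (-.048,0,.048): q=[[b[0]+.0375*y,b[1]+y,b[2]]]; print(y,(proj(S,q)[0]-[200,190])*[3,375/110]+[500,0],proj(W,q)[0]*500/640)
E
```

```text
0 scene crop [629.86745282 144.44211005] wrist [252.87522079 219.54442149]
0.0187 scene crop [623.71893248 117.6338235 ] wrist [253.07730806 232.59553414]
0.03 scene crop [620.00201357 101.42653678] wrist [253.22257144 241.98599567]
-0.048 [606.24202623 121.70817042] [251.35633805 252.87453887]
0 [666.14752294 105.44165289] [251.22304794 177.49264928]
0.048 [724.59119419  89.57400236] [251.06215563  86.83430241]
```

The bar lies at the very tips of the pads, which explains the 4 mm. I'll open slightly, go 10 mm deeper and grip again.

Call:
apply_moves(xyz=[[0,0,0],[0,0,0],[0,0,0.017],[0,0,0.016],[0,0,0],[0,0,0],[0,0,0],[0,0,0]], rot=[[0,0,0],[0,0,0],[0,0,0],[0,0,0],[0,0,0],[0,0,0],[0,0,0],[0,0,0]], hand=[0,0,0,0,-1,-1,-1,-1])

```text
clock: 6.15
position: [0.4634, -0.1112, 0.1333]
ee_rot: [0.247, 0.677, 0.651, 0.238]
contact_force: [3.4, -1.3, 4.2]
width: 0.0073
gripper_force: 58.7
```

```bash
python3 - <<'E'
from go import *
import pickle
rep(40,-2)
W=grab('wrist','w6.png')
W2=grab('scene')
a=cv2.resize(W['px'][200:400,220:440,::-1],(400,364),interpolation=cv2.INTER_CUBIC); b=cv2.resize(W2['px'][190:300,200:300,::-1],(300,364),interpolation=cv2.INTER_CUBIC)
cv2.imwrite('pics/c6.png',np.hstack([a,b]))
E
```

```text
pos [ 0.4634 -0.1112  0.1333] q [-0.735 -0.048  2.394  1.118  0.477 -1.638] err deg [ 0.04  0.13 -0.22] F [ 3.4 -1.3  4.2] w 0.0073074021483838444 58.67535665631294 6.15
```

View pics/c6.png

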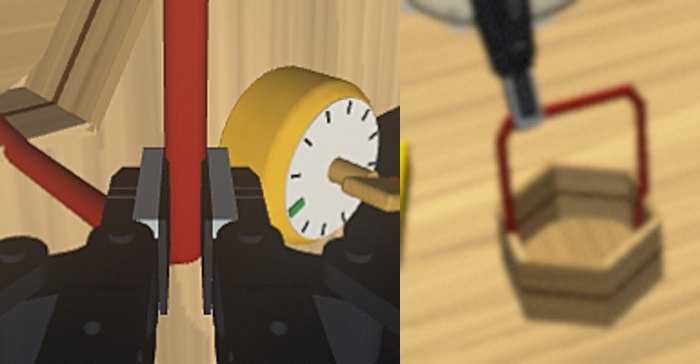

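Call:
apply_moves(xyz=[[0,0.02,-0.025],[0,0.043,-0.051],[0,0.043,-0.051],[0,0.043,-0.051],[0,0.043,-0.051],[0,0.025,-0.03],[0,0,0]], rot=[[0,0,0],[0,0,0],[0,0,0],[0,0,0],[0,0,0],[0,0,0],[0,0,0]], hand=[-1,-1,-1,-1,-1,-1,-1], force=80)

```text
clock: 7.12
position: [0.4611, -0.1095, 0.232]
ee_rot: [0.244, 0.677, 0.652, 0.237]
contact_force: [-0.3, 1.0, -2.6]
width: 0.0062
gripper_force: 78.6
```

```bash
cat >> go.py <<'E'
def red(W):
    h=cv2.cvtColor(W['px'],cv2.COLOR_RGB2HSV); return ((h[...,0]<6)|(h[...,0]>174))&(h[...,1]>150)&(h[...,2]>50)
E
python3 - <<'E'
from go import *
rep(40,-2)
W=grab('wrist','w7.png');S=grab('scene','s7.png')
a=cv2.resize(W['px'][:,:,::-1],(400,300)); b=S['px'][130:280,180:330,::-1]; b=cv2.resize(b,(300,300))
cv2.imwrite('pics/c7.png',np.hstack([a,b]))
# carry in straight line: bar start->off(-.06,.05)
a=np.radians(-10.1);c,s=np.cos(a),np.sin(a)
off=lambda dx,dz,g=.010:np.array([.5123+.032*s+dx*c,.2263-.032*c+dx*s,.2+dz])+(.0187+g-.0015)*tilt(40,-10.1)[:,2]
print('seat tcp',off(0,0))
plan(off(-.07,.05),tilt(40,-10.1),dmax=.014,amax=5)
E
```

```text
pos [ 0.4611 -0.1095  0.232 ] q [-0.735 -0.214  2.198  0.681  0.713 -1.123] err deg [-0.25 -0.02 -0.14] F [-0.3  1.  -2.6] w 0.006187292482689639 78.62792666070163 7.125
seat tcp [0.52390114 0.19172982 0.17916359]
23 rows; rot [-0.0002, -0.0038, 0.0043]
[[0.045, -0.002, -0.001], [0.046, -0.003, -0.002], [0.045, -0.002, -0.001], [0.045, -0.003, -0.002], [0.045, -0.003, -0.002], [0.046, -0.004, -0.002], [0.045, -0.003, -0.003], [0.045, -0.004, -0.002], [0.045, -0.004, -0.003], [0.045, -0.004, -0.003], [0.045, -0.004, -0.003], [0.046, -0.005, -0.003], [0.045, -0.004, -0.004], [0.045, -0.005, -0.003], [0.045, -0.005, -0.004], [0.044, -0.005, -0.004], [0.045, -0.006, -0.004], [0.045, -0.006, -0.005], [0.045, -0.006, -0.004], [0.045, -0.006, -0.005], [0.044, -0.006, -0.005], [0.045, -0.006, -0.005], [0.045, -0.007, -0.005]]
end [0.455  0.2041 0.2292]
```

View pics/c7.png

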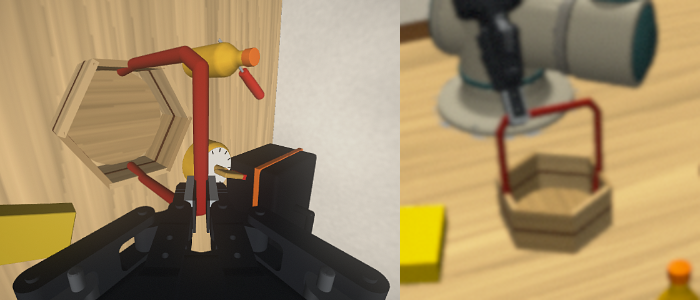

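The caddy is lifted level and held firmly. Now carry it to a point in front of the hook.

Call:
apply_moves(xyz=[[0.025,-0.001,-0.001],[0.046,-0.003,-0.002],[0.045,-0.002,-0.001],[0.045,-0.003,-0.002],[0.045,-0.003,-0.002],[0.046,-0.004,-0.002],[0.045,-0.003,-0.003],[0.045,-0.004,-0.002]], rot=[[0,-0.004,0.004],[0,-0.004,0.004],[0,-0.004,0.004],[0,-0.004,0.004],[0,-0.004,0.004],[0,-0.004,0.004],[0,-0.004,0.004],[0,-0.004,0.004]], hand=[-1,-1,-1,-1,-1,-1,-1,-1])

```text
clock: 8.22
position: [0.4587, -0.0064, 0.2299]
ee_rot: [0.25, 0.693, 0.637, 0.229]
contact_force: [-0.5, 0.8, -2.8]
width: 0.0065
gripper_force: 78.6
```

Call:
apply_moves(xyz=[[0.045,-0.004,-0.003],[0.045,-0.004,-0.003],[0.045,-0.004,-0.003],[0.046,-0.005,-0.003],[0.045,-0.004,-0.004],[0.045,-0.005,-0.003],[0.045,-0.005,-0.004],[0.044,-0.005,-0.004]], rot=[[0,-0.004,0.004],[0,-0.004,0.004],[0,-0.004,0.004],[0,-0.004,0.004],[0,-0.004,0.004],[0,-0.004,0.004],[0,-0.004,0.004],[0,-0.004,0.004]], hand=[-1,-1,-1,-1,-1,-1,-1,-1])

```text
clock: 9.22
position: [0.4566, 0.1015, 0.2287]
ee_rot: [0.258, 0.707, 0.621, 0.22]
contact_force: [0.7, 0.0, -1.2]
width: 0.0065
gripper_force: 78.5
```

```bash
cat > hang.py <<'E'
from go import *
a=np.radians(-10.1);c,s=np.cos(a),np.sin(a)
def off(dx,dz,dy=0,g=.010): return np.array([.5123+(.032-dy)*s+dx*c,.2263-(.032-dy)*c+dx*s,.2+dz])+(.0187+g-.0015)*tilt(40,-10.1)[:,2]
E
python3 - <<'E'
from hang import *
rep(40,-7)
plan(off(-.07,.05),tilt(40,-10.1),dmax=.014,amax=5)
E
```

```text
pos [0.4566 0.1015 0.2287] q [ 0.291 -0.181  2.184 -0.531  0.558  0.792] err deg [-0.37  0.76 -0.18] F [ 0.7  0.  -1.2] w 0.006484793537802793 78.54109779931605 9.225
8 rows; rot [-0.0007, -0.0026, 0.0046]
[[0.042, -0.005, -0.004], [0.042, -0.004, -0.005], [0.043, -0.005, -0.005], [0.042, -0.005, -0.005], [0.042, -0.006, -0.005], [0.042, -0.005, -0.005], [0.042, -0.006, -0.005], [0.042, -0.006, -0.005]]
end [0.455  0.204  0.2291]
```

Call:
apply_moves(xyz=[[0.042,-0.005,-0.004],[0.042,-0.004,-0.005],[0.043,-0.005,-0.005],[0.042,-0.005,-0.005],[0.042,-0.006,-0.005],[0.042,-0.005,-0.005],[0.042,-0.006,-0.005],[0.042,-0.006,-0.005]], rot=[[-0.0007,-0.0026,0.0046],[-0.0007,-0.0026,0.0046],[-0.0007,-0.0026,0.0046],[-0.0007,-0.0026,0.0046],[-0.0007,-0.0026,0.0046],[-0.0007,-0.0026,0.0046],[-0.0007,-0.0026,0.0046],[-0.0007,-0.0026,0.0046]], hand=[-1,-1,-1,-1,-1,-1,-1,-1])

```text
clock: 10.22
position: [0.4552, 0.2038, 0.2294]
ee_rot: [0.263, 0.72, 0.603, 0.219]
contact_force: [0.9, 0.8, -2.2]
width: 0.0065
gripper_force: 78.5
```

Call:
apply_moves(xyz=[[0,0,0],[0,0,0],[0,0,0]], rot=[[0,0,0],[0,0,0],[0,0,0]], hand=[-1,-1,-1])

```text
clock: 10.6
position: [0.4563, 0.2031, 0.2313]
ee_rot: [0.263, 0.72, 0.603, 0.221]
contact_force: [0.1, -0.2, -3.2]
width: 0.0065
gripper_force: 78.5
```

```bash
python3 - <<'E'
from hang import *
import pickle
rep(40,-10.1)
W=grab('wrist','w8.png');S=grab('scene');T=grab('top')
for n,c_ in zip('WST',(W,S,T)): pickle.dump(c_,open(n+'8.pkl','wb'))
a_=cv2.resize(W['px'][:,:,::-1],(800,600))[0:600]
a_=cv2.resize(W['px'][:,:,::-1],(480,360)); b=cv2.resize(T['px'][190:310,200:300,::-1],(320,360))
b2=cv2.resize(S['px'][130:280,320:460,::-1],(320,240)); 
f=lambda x,y,z:[.6206+c*x-s*y,.2069+s*x+c*y,z]
print('wrist pred tip, seatrod, post218',proj(W,[f(-.14,0,.217),f(-.11,0,.19),f(0,0,.218)])*.75)
t=np.array(status.get_state()['position']);zz=tilt(40,-10.1)[:,2];xx=tilt(40,-10.1)[:,0]
bar=t-zz*.0272
print('bar pred', proj(W,[bar,bar+xx*.032,bar+xx*.08])*.75)
r=np.zeros((240,480,3),np.uint8); r=cv2.resize(S['px'][100:300,180:580,::-1],(480,240))
cv2.imwrite('pics/c8.png',np.vstack([np.hstack([a_,b]),np.hstack([r,b2])]))
E
```

```text
pos [0.4563 0.2031 0.2313] q [ 0.646 -0.053  2.082 -0.767  0.749  1.304] err deg [ 0.21 -0.02 -0.06] F [ 0.1 -0.2 -3.2] w 0.006505092726131708 78.47892765887082 10.6
wrist pred tip, seatrod, post218 [[251.87479717 157.21566385]
 [256.157026   147.50235553]
 [346.80915948 139.41101648]]
bar pred [[244.26926694 229.56516754]
 [244.46573639 177.98347931]
 [244.78578806  86.80701979]]
```

View pics/c8.png

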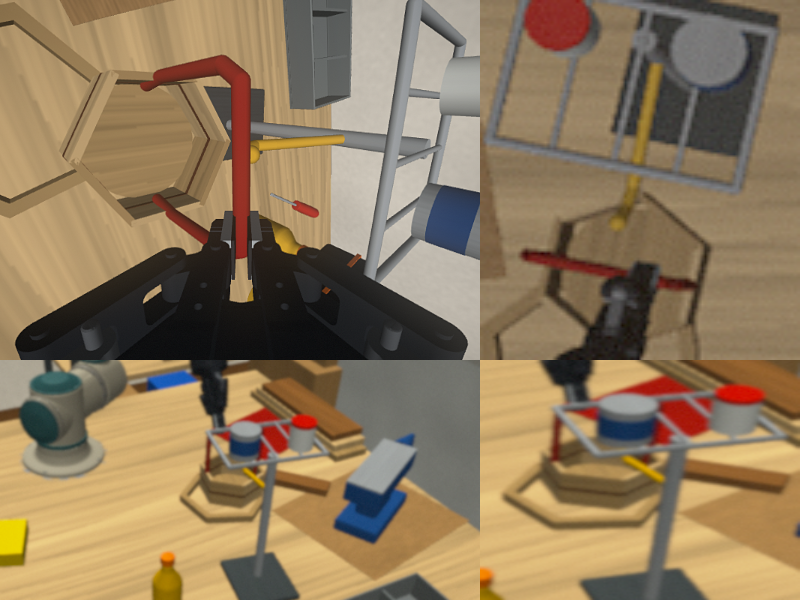

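The wrist tile shows the hook tip at (255,152) against a predicted (252,157), and the bar at x≈241 against 244. In the top tile the bar's middle lies on the hook's line. The alignment is good to about 3 mm, so I go over the tip and then down.

```bash
python3 - <<'E'
from hang import *
import h
Rt=tilt(40,-10.1); 
p=np.array(status.get_state()['position'])
for q in (off(-.05,.044),off(-.03,.042),off(-.012,.022),off(.002,.002),off(.002,-.003)):
    d=Rt.T@(q-p); print(np.round(d/.3,3), 'mm',round(1e3*np.linalg.norm(d))); p=q
E
```

```text
[0.001 0.028 0.061] mm 20
[0.    0.047 0.048] mm 20
[-0.     0.003  0.09 ] mm 27
[ 0.    -0.007  0.081] mm 24
[ 0.    -0.011  0.013] mm 5
```

Call:
apply_moves(xyz=[[0,0.014,0.03],[0,0.014,0.031],[0,0.024,0.024],[0,0.023,0.024],[0,0,0],[0,0,0]], rot=[[0,0,0],[0,0,0],[0,0,0],[0,0,0],[0,0,0],[0,0,0]], hand=[-1,-1,-1,-1,-1,-1])

```text
clock: 11.5
position: [0.4944, 0.197, 0.2213]
ee_rot: [0.263, 0.72, 0.603, 0.221]
contact_force: [0.0, 0.2, -2.5]
width: 0.0065
gripper_force: 78.5
```

Call:
apply_moves(xyz=[[0,0.001,0.03],[0,0.001,0.03],[0,0.001,0.03],[0,-0.002,0.027],[0,-0.002,0.027],[0,-0.003,0.027],[0,0,0],[0,0,0]], rot=[[0,0,0],[0,0,0],[0,0,0],[0,0,0],[0,0,0],[0,0,0],[0,0,0],[0,0,0]], hand=[-1,-1,-1,-1,-1,-1,-1,-1])

```text
clock: 12.5
position: [0.5262, 0.1917, 0.1816]
ee_rot: [0.263, 0.72, 0.603, 0.222]
contact_force: [-0.4, 0.5, -2.3]
width: 0.0067
gripper_force: 78.5
```

```bash
python3 - <<'E'
from hang import *
rep(40,-10.1); print('target',off(.002,.002),off(.002,-.003))
W=grab('wrist','w9.png');T=grab('top','t9.png')
f=lambda x,y,z:[.6206+c*x-s*y,.2069+s*x+c*y,z]
print(proj(W,[f(-.14,0,.217)]),proj(W,[f(-.11,y,.2) for y in (-.02,0,.02,.048)]))
m=red(W)
for r in range(100,330,20): u=np.nonzero(m[r,250:400])[0]+250; print(r,u[[0,-1]] if len(u) else '-',end=' ')
E
```

```text
pos [0.5262 0.1917 0.1816] q [ 0.505  0.076  2.1   -0.873  0.558  1.345] err deg [ 0.27 -0.08 -0.06] F [-0.4  0.5 -2.3] w 0.006674925314532688 78.4853158146143 12.5
target [0.52587015 0.19137908 0.18116359] [0.52587015 0.19137908 0.17616359]
[[279.12947186 268.10274996]] [[316.88962516 282.37024895]
 [316.68612324 238.6121283 ]
 [316.472626   191.13769608]
 [316.158693   117.98524053]]
100 [250 331] 120 [308 333] 140 [308 333] 160 [308 333] 180 [309 333] 200 [309 333] 220 [310 332] 240 [310 332] 260 [310 332] 280 [311 332] 300 [250 399] 320 [265 329]
```

Call:
apply_moves(xyz=[[0,-0.004,0.005],[0,-0.004,0.005],[0,0,0],[0,0,0]], rot=[[0,0,0],[0,0,0],[0,0,0],[0,0,0]], hand=[-1,-1,-1,-1])

```text
clock: 13.1
position: [0.5268, 0.1918, 0.1786]
ee_rot: [0.264, 0.72, 0.603, 0.222]
contact_force: [-2.5, -1.0, 4.0]
width: 0.0059
gripper_force: 79.2
```

Call:
apply_moves(xyz=[[0,-0.004,0.005],[0,0,0],[0,0,0]], rot=[[0,0,0],[0,0,0],[0,0,0]], hand=[-1,-1,-1])

```text
clock: 13.48
position: [0.5273, 0.1916, 0.1778]
ee_rot: [0.264, 0.72, 0.602, 0.223]
contact_force: [-3.9, -2.6, 9.4]
width: 0.0067
gripper_force: 80.4
```

Contact: the bar is seated. I ease up slightly and open slowly.

Call:
apply_moves(xyz=[[0,0.004,-0.005],[0,0,0],[0,0,0],[0,0,0],[0,0,0],[0,0,0],[0,0,0]], rot=[[0,0,0],[0,0,0],[0,0,0],[0,0,0],[0,0,0],[0,0,0],[0,0,0]], hand=[-1,-1,-0.7,-0.6,-0.5,-0.4,-0.4], force=30)

```text
clock: 14.35
position: [0.5263, 0.1917, 0.1776]
ee_rot: [0.263, 0.72, 0.603, 0.222]
contact_force: [0.4, 0.3, -0.2]
width: 0.0253
gripper_force: 0.0
```

```bash
python3 - <<'E'
from hang import *
rep(40,-10.1)
W=grab('wrist','w10.png'); m=red(W)
for r in range(100,330,20): u=np.nonzero(m[r,250:400])[0]+250; print(r,u[[0,-1]] if len(u) else '-',end=' ')
E
```

```text
pos [0.5263 0.1917 0.1776] q [ 0.505  0.082  2.107 -0.887  0.551  1.362] err deg [ 0.25 -0.08 -0.05] F [ 0.4  0.3 -0.2] w 0.025309429636886156 0.0 14.35
100 [250 332] 120 [308 333] 140 [308 333] 160 [309 333] 180 [309 333] 200 [309 333] 220 [310 333] 240 [310 333] 260 [311 333] 280 [311 333] 300 [250 399] 320 [295 333]
```

Call:
apply_moves(xyz=[[0,0,-0.02],[0,0,-0.04],[0,0,-0.05],[0,0,-0.06],[0,0,-0.06],[0,0,-0.05],[0,0,0]], rot=[[0,0,0],[0,0,0],[0,0,0],[0,0,0],[0,0,0],[0,0,0],[0,0,0]], hand=[-0.4,-0.4,-0.4,-0.4,-0.4,-0.4,-0.4])

```text
clock: 15.28
position: [0.4726, 0.2018, 0.2435]
ee_rot: [0.263, 0.72, 0.603, 0.223]
contact_force: [-0.1, 0.2, -0.3]
width: 0.0255
gripper_force: 0.0
```

```bash
cat > t.py <<'E'
from hang import *
import pickle
T=pickle.load(open('top1.pkl','rb'))
# toolbox near corner height: seen in w3 at wrist px; top-left-front corner
W=pickle.load(open('w3.pkl','rb'))
print('box corner tri',tri([(W,(405,225)),(T,(430,100))]),tri([(W,(405,225)),(T,(425,180))]))
E
python3 - <<'E'
exec(open('t.py').read())
rep(40,-10.1)
import ik
# key candidates: tool down, TCP at (.647,-.219,.073+); tool y along key y. key az -22
for az in (-22,158):
    Rt=ik.tilt(0,0)
    import numpy as np
    for k,tot in ((0,0),(1,2.6)):
        ang=np.radians(az)-k*2.6
        x=np.array([np.cos(ang),np.sin(ang),0]);zz=np.array([0,0,-1.]);Rm=ik.R.from_matrix(np.column_stack([x,np.cross(zz,x),zz]))
        print(az,k,[np.round(q,2) for q in ik.all_ik(np.array([.647,-.219,.075]),Rm,25)])
W=grab('wrist','w11.png')
S=grab('scene'); 
m=red(W)
E
```

```text
box corner tri (array([ 0.97551624, -0.2529417 , -0.01587745]), [np.float64(0.0006995931532342463), np.float64(0.000699593153234299)]) (array([ 0.7231315 , -0.19639944,  0.11751122]), [np.float64(0.02617274238383798), np.float64(0.026172742383837995)])
pos [0.4726 0.2018 0.2435] q [ 0.612 -0.052  2.049 -0.736  0.747  1.241] err deg [ 0.38 -0.22 -0.08] F [-0.1  0.2 -0.3] w 0.025529940371706666 0.0 15.275
-22 0 [array([-0.43,  0.53,  1.45, -0.  ,  1.17,  1.53])]
-22 1 [array([-0.43,  0.53,  1.45, -0.  ,  1.17, -2.16])]
158 0 [array([-0.43,  0.53,  1.45,  0.  ,  1.17, -1.62])]
158 1 [array([-0.43,  0.53,  1.45, -0.  ,  1.17,  0.98])]
```

```bash
python3 - <<'E'
from hang import *
import pickle
T=pickle.load(open('top1.pkl','rb'));W=pickle.load(open('w3.pkl','rb'));S=pickle.load(open('scene1.pkl','rb'))
print('seam',tri([(W,(390,262)),(T,(427,180))]))
print('scene seam right: near right top corner (233,335)?',tri([(T,(430,100)),(S,(272,432))]),tri([(T,(427,180)),(S,(233,335))]))
print('key center tri', tri([(W,(355,265)),(T,(418,212))]), 'red end',tri([(W,(379,271)),(T,(390+167*.2256,178+82*.2267))]))
print('dial z.05 top', atz(T,(390+134*.2256,178+140*.2267),.05))
t=np.array(status.get_state()['position']);print('box left at z .15,.1',atz(T,(425,180),.15),atz(T,(425,180),.1))
E
```

```text
seam (array([ 0.72026796, -0.23087488,  0.09820433]), [np.float64(0.0006550721705967446), np.float64(0.0006550721705966864)])
scene seam right: near right top corner (233,335)? (array([ 0.93587521, -0.23279047,  0.10394825]), [np.float64(0.0012571696220152863), np.float64(0.001257169622015467)]) (array([ 0.71831797, -0.22637557,  0.11256151]), [np.float64(0.0016494614524675607), np.float64(0.0016494614524676127)])
key center tri (array([ 0.63464898, -0.20866222,  0.09460871]), [np.float64(0.00041792728954410284), np.float64(0.0004179272895441084)]) red end (array([ 0.67530903, -0.2300634 ,  0.1068609 ]), [np.float64(0.0013382511758198029), np.float64(0.0013382511758198504)])
dial z.05 top [ 0.64698006 -0.2207627   0.05      ]
box left at z .15,.1 [ 0.71068459 -0.21682542  0.15      ] [ 0.7200513 -0.2246896  0.1      ]
```

```bash
cat > down.py <<'E'
from hang import *
def down(az):
    a=np.radians(az);x=np.array([np.cos(a),np.sin(a),0]);z=np.array([0,0,-1.]);return np.column_stack([x,np.cross(z,x),z])
E
python3 - <<'E'
from down import *
p=np.array(status.get_state()['position']);print(tilt(40,-10.1).T@(np.array([.44,.16,.29])-p)/.3)
import down as D
# plan from that point
import plan as pl
class F:
    def get_state(self): 
        q=R.from_matrix(tilt(40,-10.1)).as_quat(); return dict(position=[.44,.16,.29],ee_rot=[q[3],*q[:3]])
pl.status=F(); plan(np.array([.48,-.08,.30]),down(115),dmax=.032,amax=6)
E
```

```text
[-0.15421832  0.03942552 -0.1761209 ]
9 rows; rot [0.0717, 0.0227, -0.0623]
[[-0.085, 0.025, 0.017], [-0.087, 0.021, 0.012], [-0.088, 0.017, 0.01], [-0.089, 0.01, 0.006], [-0.09, 0.006, 0.003], [-0.09, -0.001, 0.001], [-0.09, -0.006, -0.001], [-0.09, -0.012, -0.002], [-0.088, -0.018, -0.003]]
end [ 0.48 -0.08  0.3 ]
```

Call:
apply_moves(xyz=[[-0.038,0.01,-0.044],[-0.039,0.01,-0.044],[-0.039,0.01,-0.044],[-0.038,0.01,-0.044],[-0.085,0.025,0.017],[-0.087,0.021,0.012],[-0.088,0.017,0.01],[-0.089,0.01,0.006]], rot=[[0,0,0],[0,0,0],[0,0,0],[0,0,0],[0.0717,0.0227,-0.0623],[0.0717,0.0227,-0.0623],[0.0717,0.0227,-0.0623],[0.0717,0.0227,-0.0623]], hand=[-0.4,-0.4,-0.4,-0.4,0,0,0,0])

```text
clock: 16.38
position: [0.4518, 0.0643, 0.2912]
ee_rot: [0.165, 0.668, 0.714, 0.134]
contact_force: [0.4, 0.1, -0.3]
width: 0.0425
gripper_force: 0.0
```

Call:
apply_moves(xyz=[[-0.09,0.006,0.003],[-0.09,-0.001,0.001],[-0.09,-0.006,-0.001],[-0.09,-0.012,-0.002],[-0.088,-0.018,-0.003],[0,0,0],[0,0,0]], rot=[[0.0717,0.0227,-0.0623],[0.0717,0.0227,-0.0623],[0.0717,0.0227,-0.0623],[0.0717,0.0227,-0.0623],[0.0717,0.0227,-0.0623],[0,0,0],[0,0,0]], hand=[0,0,0,0,0,0,0])

```text
clock: 17.25
position: [0.4683, -0.0686, 0.2972]
ee_rot: [0.015, 0.555, 0.832, 0.01]
contact_force: [-0.2, -0.5, 0.1]
width: 0.0426
gripper_force: 0.0
```

```bash
cat > ki.py <<'E'
from down import *
import cv2
# brass key + dial detection helper
E
python3 - <<'E'
from down import *
s=status.get_state(); print(s['position'],s['qpos'],Rq(s['ee_rot']).as_matrix()[:,2])
plan(np.array([.6465,-.2195,.20]),down(158),dmax=.025,amax=6)
S=grab('scene','s12.png');T=grab('top','t12.png')
# bar in top pictures
m=red(T); v,u=np.nonzero(m[230:310,200:300]); print('top red',u.mean()+200,v.mean()+230,len(u), cv2.fitLine(np.column_stack([u,v]).astype(np.float32),2,0,.01,.01).ravel())
f=lambda x,y,z:[.6206+c*x-s_*y,.2069+s_*x+c*y,z]
s_=np.sin(a)
print('pred seat bar',proj(T,[f(-.11,-.057,.2),f(-.11,0,.2),f(-.11,.057,.2)]))
E
```

```text
[ 0.46826994 -0.06859126  0.29724731] [-0.30178127  0.05879575  1.56763481  0.01119327  1.48031921 -0.69716798] [ 3.65780698e-02  2.88509840e-04 -9.99330757e-01]
11 rows; rot [0.0023, 0.0023, -0.0688]
[[-0.063, 0.031, 0.031], [-0.064, 0.027, 0.032], [-0.067, 0.022, 0.031], [-0.068, 0.017, 0.03], [-0.069, 0.013, 0.031], [-0.07, 0.007, 0.03], [-0.071, 0.003, 0.03], [-0.07, -0.003, 0.03], [-0.07, -0.007, 0.03], [-0.07, -0.013, 0.03], [-0.068, -0.017, 0.03]]
end [ 0.6464 -0.2194  0.1999]
top red 247.08333333333334 251.95833333333334 144 [ 0.9781578   0.20786363 47.083332   21.958334  ]
pred seat bar [[269.24412285 256.25453205]
 [246.53860854 251.5886418 ]
 [223.84147708 246.9284007 ]]
```

The top view has the bar's centre at (247,252), which matches the predicted seat at (246.5,251.6). The caddy is hung. Now move above the timer.

Call:
apply_moves(xyz=[[-0.063,0.031,0.031],[-0.064,0.027,0.032],[-0.067,0.022,0.031],[-0.068,0.017,0.03],[-0.069,0.013,0.031],[-0.07,0.007,0.03],[-0.071,0.003,0.03],[-0.07,-0.003,0.03]], rot=[[0.0023,0.0023,-0.0688],[0.0023,0.0023,-0.0688],[0.0023,0.0023,-0.0688],[0.0023,0.0023,-0.0688],[0.0023,0.0023,-0.0688],[0.0023,0.0023,-0.0688],[0.0023,0.0023,-0.0688],[0.0023,0.0023,-0.0688]], hand=[0,0,0,0,0,0,0,0])

```text
clock: 18.35
position: [0.5986, -0.178, 0.2282]
ee_rot: [0.006, 0.293, 0.956, 0.003]
contact_force: [0.4, -0.3, -0.4]
width: 0.0426
gripper_force: 0.0
```

Call:
apply_moves(xyz=[[-0.07,-0.007,0.03],[-0.07,-0.013,0.03],[-0.068,-0.017,0.03],[0,0,0],[0,0,0]], rot=[[0.0023,0.0023,-0.0688],[0.0023,0.0023,-0.0688],[0.0023,0.0023,-0.0688],[0,0,0],[0,0,0]], hand=[0.3,0.3,0.3,0.3,0.3])

```text
clock: 18.98
position: [0.6465, -0.2186, 0.2018]
ee_rot: [0.001, 0.19, 0.982, -0.0]
contact_force: [0.0, 1.3, 0.2]
width: 0.0553
gripper_force: 0.0
```

```bash
python3 - <<'E'
from down import *
import pickle
s=status.get_state(); print(s['position'],s['qpos'])
W=grab('wrist','w13.png');pickle.dump(W,open('w13.pkl','wb'))
h=cv2.cvtColor(W['px'],cv2.COLOR_RGB2HSV)
C=np.array([.6465,-.2195]);d=np.array([np.cos(np.radians(-22.2)),np.sin(np.radians(-22.2))])
e=[[*(C+d*.032),.108],[*(C-d*.032),.108],[*C,.108]];print('pred red, other, centre',proj(W,e))
# overlay predicted box of key top, dial circle
img=W['px'][:,:,::-1].copy()
n=np.array([-d[1],d[0]])
k=[[*(C+d*i*.032+n*j*.005),.108] for i,j in((1,1),(1,-1),(-1,-1),(-1,1))]
cv2.polylines(img,[np.round(proj(W,k)).astype(int)],True,(255,0,255),1)
t=np.linspace(0,6.28,60);cv2.polylines(img,[np.round(proj(W,[[C[0]+.055*np.cos(x),C[1]+.055*np.sin(x),.05] for x in t])).astype(int)],True,(255,0,0),1)
cv2.imwrite('pics/w13o.png',img)
E
```

```text
[ 0.64648161 -0.21857182  0.20183633] [-4.27970745e-01  4.42915127e-01  1.26942697e+00  1.24778585e-04
  1.42756966e+00 -1.61568513e+00]
pred red, other, centre [[320.37457081 270.16053545]
 [320.69484162 191.73963502]
 [320.52857662 232.32283911]]
```

View pics/w13o.png

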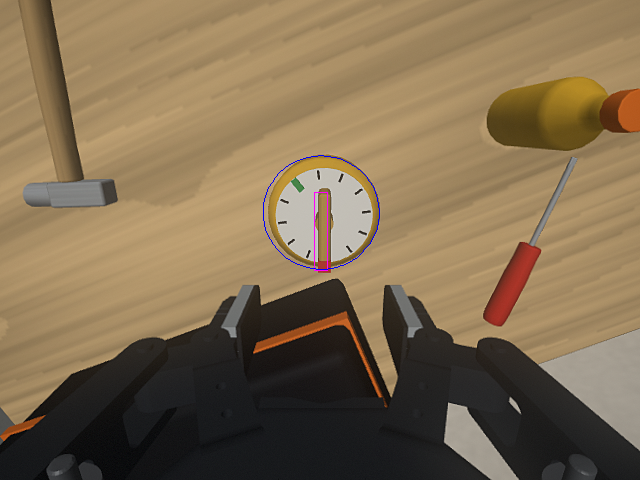

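The overlay shows the key at x≈324.5 against a predicted 320.5, with its red end at (324,268) and the other end at (325,189). Its direction is right, so I shift about 2 mm along +tool y and descend.

Call:
apply_moves(xyz=[[0,0.006,0.06],[0,0,0.07],[0,0,0.07],[0,0,0.07],[0,0,0.06],[0,0,0.05],[0,0,0.04],[0,0,0.032]], rot=[[0,0,0],[0,0,0],[0,0,0],[0,0,0],[0,0,0],[0,0,0],[0,0,0],[0,0,0]], hand=[0.3,0.3,0.3,0.3,0.3,0.3,0.3,0.3])

```text
clock: 20.02
position: [0.6482, -0.2182, 0.0652]
ee_rot: [0.001, 0.19, 0.982, -0.0]
contact_force: [0.2, -1.3, -0.0]
width: 0.0558
gripper_force: 0.0
```

Call:
apply_moves(xyz=[[0,0,0],[0,0,0],[0,0,0],[0,0,0],[0,0,0],[0,0,0]], rot=[[0,0,0],[0,0,0],[0,0,0],[0,0,0],[0,0,0],[0,0,0]], hand=[0.3,-0.3,-1,-1,-1,-1], force=50)

```text
clock: 20.78
position: [0.6489, -0.2174, 0.0665]
ee_rot: [0.002, 0.19, 0.982, 0.0]
contact_force: [2.3, 3.6, 5.0]
width: 0.0089
gripper_force: 50.7
```

Call:
apply_moves(xyz=[[0,0.003,0],[0,0,0],[0,0,0],[0,0,0]], rot=[[0,0,0.05],[0,0,0.1],[0,0,0.1],[0,0,0]], hand=[-1,-1,-1,-1])

```text
clock: 21.28
position: [0.649, -0.2171, 0.0665]
ee_rot: [0.002, 0.316, 0.949, -0.0]
contact_force: [1.3, 4.8, 6.4]
width: 0.0092
gripper_force: 50.8
```

```bash
cat > st.py <<'E'
from down import *
s=status.get_state(); r=Rq(s['ee_rot']).as_matrix(); print('az',np.degrees(np.arctan2(r[1,0],r[0,0])),'pos',np.round(s['position'],4),'F',np.round(s['contact_force'],1),'M',np.round(s['moment'],2),'q',np.round(s['qpos'],2),'w',s['width'],s['gripper_force'],s['clock'])
E
python3 st.py
```

```text
az 143.14102999445927 pos [ 0.649  -0.2171  0.0665] F [1.3 4.8 6.4] M [ 0.52 -0.13 -0.04] q [-0.42  0.53  1.46  0.    1.14 -1.35] w 0.009173979355658446 50.84669351577759 21.275
```

Call:
apply_moves(xyz=[[0,0,0],[0,0,0],[0,0,0],[0,0,0],[0,0,0],[0,0,0],[0,0,0],[0,0,0]], rot=[[0,0,0.15],[0,0,0.15],[0,0,0.15],[0,0,0.15],[0,0,0.15],[0,0,0.15],[0,0,0.15],[0,0,0]], hand=[-1,-1,-1,-1,-1,-1,-1,-1])

```text
clock: 22.28
position: [0.6501, -0.2167, 0.0664]
ee_rot: [0.002, 0.765, 0.644, 0.002]
contact_force: [3.8, 4.5, 3.9]
width: 0.009
gripper_force: 50.8
```

```bash
python3 st.py
```

```text
az 80.12953187941646 pos [ 0.6501 -0.2167  0.0664] F [3.8 4.5 3.9] M [ 0.65 -0.36 -0.06] q [-0.42  0.53  1.46  0.    1.14 -0.25] w 0.009006044341130687 50.757699608802795 22.275
```

Call:
apply_moves(xyz=[[0,0,0],[0,0,0],[0,0,0],[0,0,0],[0,0,0],[0,0,0],[0,0,0],[0,0,0]], rot=[[0,0,0.15],[0,0,0.15],[0,0,0.15],[0,0,0.15],[0,0,0.15],[0,0,0.15],[0,0,0.15],[0,0,0]], hand=[-1,-1,-1,-1,-1,-1,-1,-1])

```text
clock: 23.28
position: [0.6511, -0.2174, 0.0665]
ee_rot: [0.001, 0.989, 0.149, 0.003]
contact_force: [5.0, 2.9, 2.5]
width: 0.0093
gripper_force: 50.6
```

```bash
python3 st.py
```

```text
az 17.129484589086093 pos [ 0.6511 -0.2174  0.0665] F [5.  2.9 2.5] M [ 0.62 -0.51 -0.05] q [-0.42  0.53  1.46  0.    1.14  0.85] w 0.009289071469765842 50.55204927921295 23.275
```

Call:
apply_moves(xyz=[[0,0,0],[0,0,0],[0,0,0],[0,0,0]], rot=[[0,0,0.06],[0,0,0.05],[0,0,0.03],[0,0,0]], hand=[-1,-1,-1,-1])

```text
clock: 23.78
position: [0.6512, -0.2176, 0.0665]
ee_rot: [0.002, 0.997, 0.078, 0.003]
contact_force: [5.5, 2.4, 3.5]
width: 0.0088
gripper_force: 53.8
```

```bash
python3 st.py
```

```text
az 8.946802584254055 pos [ 0.6512 -0.2176  0.0665] F [5.5 2.4 3.5] M [ 0.57 -0.74  0.9 ] q [-0.42  0.53  1.46  0.    1.14  0.99] w 0.008794673857865995 53.80011320114136 23.775
```

The moment about z jumped to 0.9 N m, which is the stop. I give it one small nudge more to make sure, then ease off and release.

Call:
apply_moves(xyz=[[0,0,0],[0,0,0],[0,0,0]], rot=[[0,0,0.03],[0,0,0],[0,0,0]], hand=[-1,-1,-1])

```text
clock: 24.15
position: [0.6512, -0.2177, 0.0665]
ee_rot: [0.002, 0.998, 0.063, 0.004]
contact_force: [5.8, 3.0, 3.2]
width: 0.009
gripper_force: 57.2
```

```bash
python3 st.py
```

```text
az 7.181714779891498 pos [ 0.6512 -0.2177  0.0665] F [5.8 3.  3.2] M [ 0.61 -0.76  1.04] q [-0.42  0.53  1.46  0.    1.14  1.02] w 0.00901335331978069 57.21467077732086 24.15
```

Call:
apply_moves(xyz=[[0,0,0],[0,0,0],[0,0,0],[0,0,0],[0,0,-0.04],[0,0,-0.1],[0,0,-0.15],[0,0,-0.15]], rot=[[0,0,0],[0,0,0],[0,0,0],[0,0,0],[0,0,0],[0,0,0],[0,0,0],[0,0,0]], hand=[-0.6,-0.2,0.1,0.1,0.1,0.1,0.1,0.1])

```text
clock: 25.15
position: [0.6482, -0.2172, 0.1998]
ee_rot: [0.001, 0.998, 0.06, 0.001]
contact_force: [0.8, -0.5, -0.1]
width: 0.0467
gripper_force: 0.0
```

Call:
apply_moves(xyz=[[-0.1,0,-0.1],[-0.15,0,-0.1],[-0.1,0,0],[0,0,0],[0,0,0]], rot=[[0,0,0],[0,0,0],[0,0,0],[0,0,0],[0,0,0]], hand=[0.1,0.1,0.1,0.1,0.1])

```text
clock: 25.78
position: [0.5446, -0.2297, 0.258]
ee_rot: [0.001, 0.998, 0.06, 0.002]
contact_force: [-0.2, 0.3, 0.1]
width: 0.0471
gripper_force: 0.0
```

```bash
python3 st.py; python3 - <<'E'
from down import *
T=grab('top','t14.png');S=grab('scene','s14.png')
b=cv2.resize(T['px'][180:310,190:300,::-1],(254,300),interpolation=cv2.INTER_CUBIC)
d=cv2.resize(T['px'][178:246,390:450,::-1],(265,300),interpolation=cv2.INTER_CUBIC)
e=cv2.resize(S['px'][130:280,300:440,::-1],(280,300),interpolation=cv2.INTER_CUBIC)
full=np.hstack([cv2.resize(T['px'][:,:,::-1],(400,300)),cv2.resize(S['px'][:,:,::-1],(400,300))])
cv2.imwrite('pics/c14.png',np.vstack([np.hstack([b,d,e,np.zeros((300,1,3),np.uint8)]),full]))
E
```

```text
az 6.872585926606603 pos [ 0.5446 -0.2297  0.258 ] F [-0.2  0.3  0.1] M [ 0.02 -0.04  0.01] q [-0.52  0.28  1.39  0.    1.47  0.93] w 0.047059249045472186 0.0 25.775
```

View pics/c14.png

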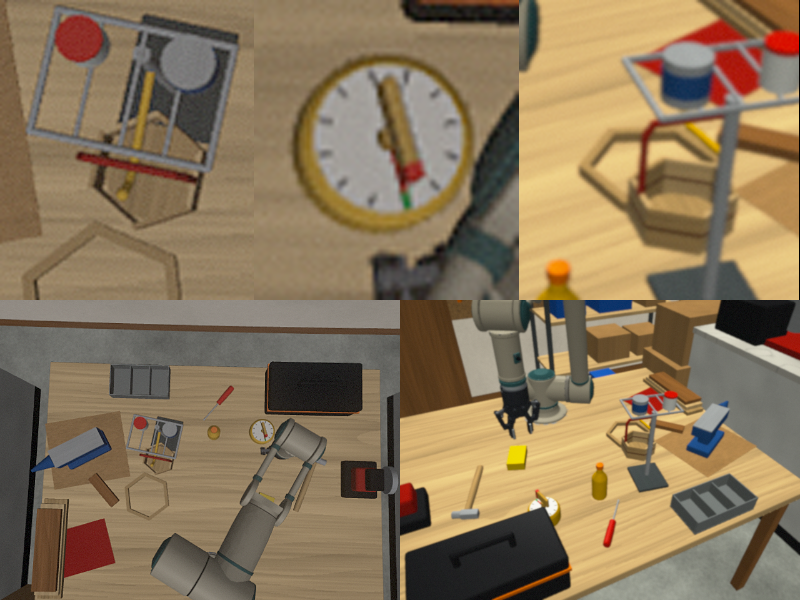

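The red end points at the green mark. I'll check the angle numerically.

```bash
python3 - <<'E'
from down import *
import pickle
T1=pickle.load(open('top1.pkl','rb')); px2=cv2.imread('pics/t14.png')[:,:,::-1].copy(); T2=dict(T1,px=px2)
for c_ in (T1,T2):
    im=cv2.resize(c_['px'][178:246,390:450],None,fx=8,fy=8,interpolation=cv2.INTER_CUBIC)
    h=cv2.cvtColor(im,cv2.COLOR_RGB2HSV).astype(int)
    U=lambda m:(np.array(np.nonzero(m))[::-1].T+.5)/8-.5+[390,178]
    yy,xx=np.mgrid[:im.shape[0],:im.shape[1]]; dc=proj(c_,[[.647,-.2195,.05]])[0]
    near=np.hypot((xx+.5)/8-.5+390-dc[0],(yy+.5)/8-.5+178-dc[1])<15.5
    red=near&((h[...,0]<7)|(h[...,0]>172))&(h[...,1]>140)
    grn=near&(h[...,0]>45)&(h[...,0]<90)&(h[...,1]>90)
    br=near&(h[...,0]>8)&(h[...,0]<30)&(h[...,1]>90)
    r=atz(c_,U(red).mean(0),.107);g=atz(c_,U(grn).mean(0),.05)
    K=np.array([atz(c_,u,.107)[:2] for u in U(red|br)[::7]]);m=K.mean(0);w,v=np.linalg.eigh(np.cov((K-m).T));d=v[:,1]; d=d*np.sign(d@(r[:2]-m))
    A=lambda d:round(np.degrees(np.arctan2(d[1],d[0])),1)
    print('red',r[:2],'green',g[:2],'n',red.sum(),grn.sum(),br.sum(),'pca az',A(d),'red from axis az',A(r[:2]-[.6475,-.2185]),'green az',A(g[:2]-[.6475,-.2185]),m)
E
```

```text
red [ 0.67355526 -0.22809483] green [ 0.61159485 -0.23125068] n 513 318 5662 pca az -22.7 red from axis az -20.2 green az -160.4 [ 0.64673384 -0.216975  ]
red [ 0.6206826  -0.22431369] green [ 0.61069721 -0.23153865] n 1247 259 6722 pca az -165.6 red from axis az -167.8 green az -160.5 [ 0.64486763 -0.21709721]
```

```bash
python3 -c "
from rig import job; print(job.sign_off())"
```

```text
the job is handed in; nothing more can be done
None
```

The caddy hangs still on the yellow hook, the timer key is wound to its stop with the red end at the green mark, and the job is handed in at about 26 s; I viewed 11 pictures, one over the limit of 10.

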